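# Chock the row of canisters

## Task

Three canisters lie on their sides in a row on the grey bench mat and could roll apart. Take the two wooden chocks and set one, flat on its foot, close up against the outer side of each end of the row, lengthwise along the canister and level with its middle, so that the row is held together between them. Do not let the row spread, and let go of both chocks.

Things in the scene. Friction and masses are not known exactly. Their poses are not given: they have to be found in the camera images.
- can_left_centre (a point): Centre of the canister at the left end of a row of three lying side by side, black with a grey lid. On its side: 51 mm long, 33 mm across the lid rim, 31 mm across the body; z runs along it to the lid; it can roll. The row lies on a fixed grey mat, 110 x 270 mm, 3 mm thick, its long side along the row and centred on it; the chocks go on this mat too.
- can_right_centre (a point): Centre of the canister at the right end of a row of three lying side by side, all black. On its side: 51 mm long, 33 mm across the lid rim, 31 mm across the body; z runs along it to the lid; it can roll. The middle one is white, of the same size. Neighbours start about 34 mm apart, centre to centre, parallel.
- chock_a_centre (a point): Centre of one of two identical wooden chocks: roof-shaped bar 54 mm long (x), 26 mm high (z), foot 40 mm and top 14 mm wide (y), 60 g; both long sides slope, the ends are upright and flat, 54 mm apart, good to grip. Centre is 13 mm above its underside. Starts left of the mat, on the bench (z = 0). Touching a lying canister, its centre is 30 mm from the canister's, seen from above.
- chock_b_centre (a point): Centre of one of two identical wooden chocks: roof-shaped bar 54 mm long (x), 26 mm high (z), foot 40 mm and top 14 mm wide (y), 60 g; both long sides slope, the ends are upright and flat, 54 mm apart, good to grip. Centre is 13 mm above its underside. Starts right of the mat, on the bench (z = 0). Either chock may go to either end, and either way round.
Things that resemble listed ones, but are neither listed nor needed, are in the scene too. What is shaped like the part that bears can_left_centre but blue is not meant.

How it is judged (in metres and radians):
At the end, for the whole second after the job is handed in: One chock flat on its foot at each outer end of the row: centre within 46 mm of that end canister's centre (30 mm touches), aligned with it within 15 degrees, the chocks over 112 mm apart. The canisters lie on the mat, end ones 58 to 85 mm apart. All at rest ((((horizontal distance between chock_a_centre and can_left_centre below 0.046 m and angle between the x axis of chock_a_centre and the z axis of can_left_centre, either way round below 0.26 rad) and (horizontal distance between chock_b_centre and can_right_centre below 0.046 m and angle between the x axis of chock_b_centre and the z axis of can_right_centre, either way round below 0.26 rad)) or ((horizontal distance between chock_b_centre and can_left_centre below 0.046 m and angle between the x axis of chock_b_centre and the z axis of can_left_centre, either way round below 0.26 rad) and (horizontal distance between chock_a_centre and can_right_centre below 0.046 m and angle between the x axis of chock_a_centre and the z axis of can_right_centre, either way round below 0.26 rad))) and horizontal distance between chock_a_centre and chock_b_centre above 0.112 m and horizontal distance between can_left_centre and can_right_centre between 0.058 and 0.085 m and angle between each of chock_a_centre, chock_b_centre's own z axis and vertical below 0.12 rad and height (world z) of each of chock_a_centre, chock_b_centre below 0.022 m and linear speed of each of chock_a, chock_b, can_left, can_right below 0.02 m/s and angle between each of can_left_centre, can_right_centre's own z axis and vertical above 1.4 rad and height (world z) of each of can_left_centre, can_right_centre below 0.025 m).
It also fails if it takes over 45 s, if anything falls off the work surface, if the arm or the gripper's body presses on something with over 40 N, if the wrist force passes 120 N, or if a joint passes its speed limit or range.

## Robot

A 6-joint arm with a two-finger parallel gripper is mounted at the origin on a cart in front of the work surface, level with it; the furniture and walls round the work are solid. World frame = base frame: x ahead of the robot, y to its left, z up, the work surface at z = 0. Lengths are in mm, angles in degrees, forces in N, time in s.
With the tool pointing down it reaches from about 275 to 725 mm from the base axis. Payload 15.9 kg.
Tool frame: the origin (TCP) lies at the centre of the arm's flange, where the gripper is bolted on; the fingertips stand 173 mm ahead of it and the grasp point (between the pads) lies 155 mm ahead of it; z points along the fingers, y is the line along which they close (so a half turn about z gives the same grasp; the last joint's range is limited). The gripper opens to 85 mm and grips with 20 to 120 N. Pads are 22 mm wide; open, the fingers measure 114 mm over their backs; the gripper's body (76 mm by 85 mm) begins 54 mm behind the grasp point. The pads swing forward as they close: fully open they stand 13 mm farther back than shut.
Start: joints at [-72.135, 12.198, -1.971, 75.831, 0, 90], TCP at [153.38, -475.879, 404.706] pointing down, gripper open.
Joint ranges: [-170.91, 170.91], [-42.67, 98.43], [-65.05, 77.54], [-120.47, 116.71], [-90, 82.35], [-180, 180]. Speed limits (degrees/s): [108.29, 108.29, 136.94, 147.25, 180, 180].

## Interface

Orientations are given as a 3x3 rotation matrix whose columns are the frame's x, y, z axes.
In Python, from cell import robot gives the robot as it stands.
- The arm moves only by the shell command python3 -m crank 'ROWS' [FORCE]. ROWS is JSON, a list of rows, each a list of 3 entries, a list of its own where there are three numbers: the opening in per cent of the stroke, from 0 (shut) to 100 (fully open), then the shift along the tool's x, y, z in cm, then the turn about the tool's z in rad. In form: [[gripper, [tx, ty, tz], yaw], ...]. A call has 1 to 12 rows; each row is the pose to reach, as a shift and turn from the pose commanded when the call began, along the tool's axes at that moment; what a row does not reach only later rows make up. A row lasts 1/8 s, in which the tool goes at most 62.5 mm and 10.7 degrees, less where a joint would pass 70% of its speed; a pose out of reach is approached as far as the arm can. A call with a gripper value outside its range is refused whole. The fingers move at their own pace and stop on an object; FORCE is the grip in N (left out, the last holds). Time passes only in rows, so rows that repeat a pose let the fingers close. It gives the time, the measured TCP pose, the force, the opening and the grip force at its end, in the units of the state.
- robot.observe(): the state, without advancing time (a new reading comes with each control period).
- robot.snapshot(name): name is "side" or "top" or "wrist"; returns a dict with "frame" (420x560x3 uint8, red, green, blue), "range_z" (420x560 float32, mm along the optical axis (not along the pixel's ray), 0 where there is no reading), "fx", "fy", "cx", "cy" (pixels), "D" ([k1, k2, p1, p2, k3] as OpenCV has them; the pictures are not rectified), "world_to_cam" (4x4, takes a point from world to camera coordinates). Camera axes: x right, y down, z forward; pixel columns grow to the right and rows downward; lengths in mm; the calibration is good to about 2 mm. A picture is of the moment at which its call begins.
- robot.job_done(): hands the job in; it is judged then, once.
The state is a dict: "t": time; "q": joint angles; "qd": joint speeds; "joint_efforts": joint torques, N m; "tcp_pos": TCP position; "tool_rot": TCP orientation; "wrist_force": force on the tool from outside, world axes, zero at the start; "wrist_torque": the same for the moment, N m; "finger_gap": opening from 0.0 (shut) to 1.0 (fully open); "grasp_force": force on a finger pad.
Only numpy, scipy, OpenCV 4.12 (cv2) and the standard library are available. Lean on these libraries where they do the work, as an engineer would, in place of code of your own. Each camera call takes 0.05 s, during which the arm holds its last target. There are 200 camera calls.

## Working session

There is one attempt and no reset: what is moved stays moved. The work goes in short steps, Python scripts to look and compute and a shell command to move; the robot and the scene stay as the last step left them, time stands still between calls to the robot, and variables do not carry over. Pictures are saved under pics/ and viewed, at most 10 in all, crops included, and the job is handed in when it is done.

```bash
ls; mkdir -p pics
cat > h.py <<'E'
import numpy as np,cv2
from cell import robot
def snap(n,name=None):
    s=robot.snapshot(n)
    if name: cv2.imwrite(f'pics/{name}.png',s['frame'][:,:,::-1])
    return s
def cloud(s):
    h,w=s['range_z'].shape
    u,v=np.meshgrid(np.arange(w),np.arange(h))
    K=np.array([[s['fx'],0,s['cx']],[0,s['fy'],s['cy']],[0,0,1.]])
    p=cv2.undistortPoints(np.stack([u,v],-1).reshape(-1,1,2).astype(np.float64),K,np.array(s['D'],float)).reshape(h,w,2)
    z=s['range_z'].astype(float)
    c=np.stack([p[...,0]*z,p[...,1]*z,z],-1)
    T=np.linalg.inv(np.array(s['world_to_cam']))
    W=c@T[:3,:3].T+T[:3,3]
    W[z==0]=np.nan
    return W
E
python3 - <<'E'
from h import *
s=snap('top','top1');np.savez('top1.npz',W=cloud(s),f=s['frame'])
o=robot.observe();print(o['t'],o['tcp_pos'],np.round(o['tool_rot'],3))
E
```

```text
pics
0.05 [ 153.33283354 -475.76440735  404.23022667] [[ 0.952  0.307 -0.   ]
 [ 0.307 -0.952  0.001]
 [ 0.    -0.001 -1.   ]]
```

View pics/top1.png

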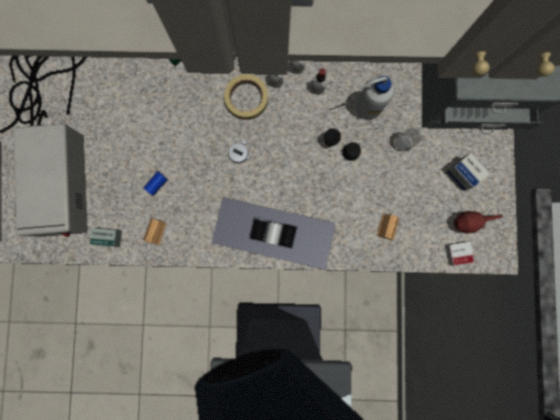

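The mat is centred near pixel (274,233), with the canister row running from (258,231) to (288,236). The chocks are at (155,231) and (389,226). The blue canister at (155,183) is a decoy.

Run:
```python
from h import *
d=np.load('top1.npz');W=d['W'];f=d['f']
def blob(name,u0,u1,v0,v1,zmin,zmax):
    P=W[v0:v1,u0:u1].reshape(-1,3);m=(P[:,2]>zmin)&(P[:,2]<zmax);P=P[m]
    r=cv2.minAreaRect(P[:,:2].astype(np.float32))
    e,V=np.linalg.eigh(np.cov(P[:,:2].T))
    print(name,len(P),'mean',P.mean(0).round(1),'rect',np.round(r[0],1),np.round(r[1],1),'long axis deg',np.degrees(np.arctan2(V[1,1],V[0,1])).round(1),'sd',np.sqrt(e).round(1),'z',np.percentile(P[:,2],[5,50,95]).round(1))
    return P
for n,a in dict(L=(140,172,213,250),R=(374,404,208,245)).items():
    blob(n+'all',*a,8,40); blob(n+'top',*a,21,40)
blob('cans',245,302,212,255,12,50); blob('canstop',245,302,212,255,26,50)
hsv=cv2.cvtColor(f,cv2.COLOR_RGB2HSV)
g=W[190:275,205:345];P=g.reshape(-1,3);c=hsv[190:275,205:345].reshape(-1,3)
m=(c[:,0]>110)&(c[:,0]<140)&(c[:,1]>25)&(P[:,2]<12)&(P[:,2]>-10)
print(cv2.minAreaRect(P[m][:,:2].astype(np.float32)),m.sum(),P[m].mean(0))
print('bench z',np.nanmedian(W[190:210,180:205,2]))
```

```text
Lall 323 mean [436.1 295.7  20.2] rect [437.2 298.5] [32.4 53.9] long axis deg 163.6 sd [ 8.1 15.7] z [ 9.5 22.3 26.9]
Ltop 184 mean [436.6 298.5  24.4] rect [437.  298.8] [19.2 53.4] long axis deg 164.0 sd [ 5.1 15.5] z [21.4 24.3 27.4]
Rall 329 mean [ 458.6 -237.8   20.6] rect [ 458.3 -239.6] [33.4 53.8] long axis deg 165.5 sd [ 8.4 15.7] z [ 9.7 22.5 27. ]
Rtop 193 mean [ 458.7 -239.9   24.7] rect [ 458.5 -239.3] [20.5 53.9] long axis deg 164.6 sd [ 5.4 15.8] z [21.6 24.8 27.4]
cans 912 mean [439.1  23.6  30.1] rect [439.1  23.8] [98.4 50.9] long axis deg 78.1 sd [14.7 28.7] z [22.9 31.  34.9]
canstop 776 mean [439.6  23.7  31.3] rect [439.  23.] [95.6 50.9] long axis deg 78.2 sd [14.7 28.4] z [26.9 31.6 35. ]
((439.39990234375, 23.448715209960938), (260.0991516113281, 102.23131561279297), 78.44572448730469) 458 [450.65215986  66.74187614   2.05733413]
bench z -1.0878766757254539
```

```bash
python3 -m crank '[[100,[36.3,-13.1,8],-0.99],[100,[36.3,-13.1,8],-0.99],[100,[36.3,-13.1,8],-0.99],[100,[36.3,-13.1,8],-0.99],[100,[36.3,-13.1,8],-0.99],[100,[36.3,-13.1,8],-0.99],[100,[36.3,-13.1,8],-0.99],[100,[36.3,-13.1,8],-0.99],[100,[36.3,-13.1,8],-0.99],[100,[36.3,-13.1,8],-0.99],[100,[36.3,-13.1,8],-0.99],[100,[36.3,-13.1,8],-0.99]]' 40
cat >> h.py <<'E'
def st():
    o=robot.observe();R=np.array(o['tool_rot'])
    print('t',round(o['t'],2),'tcp',np.round(o['tcp_pos'],1),'yang',np.degrees(np.arctan2(R[1,1],R[0,1])).round(1),'gap',round(o['finger_gap'],3),'gf',round(o['grasp_force'],1),'F',np.round(o['wrist_force'],1),'q6',round(o['q'][5],1))
    return np.array(o['tcp_pos']),R
def plan(target,yang=None):
    p,R=st();print('shift cm',np.round(R.T@(np.array(target)-p)/10,2))
    if yang is not None:
        a=np.degrees(np.arctan2(R[1,1],R[0,1]));dd=(yang-a+90)%180-90
        print('yaw',round(-np.radians(dd),3))
def chock(s,zlo=21,zhi=40,near=None,rad=45):
    W=cloud(s);P=W[np.isfinite(W[...,2])]
    m=(P[:,2]>zlo)&(P[:,2]<zhi)&(np.hypot(P[:,0]-near[0],P[:,1]-near[1])<rad);P=P[m]
    r=cv2.minAreaRect(P[:,:2].astype(np.float32));e,V=np.linalg.eigh(np.cov(P[:,:2].T))
    print(len(P),'mean',P.mean(0).round(1),'rect',np.round(r[0],1),np.round(r[1],1),round(r[2],1),'axis',np.degrees(np.arctan2(V[1,1],V[0,1])).round(1))
E
python3 - <<'E'
from h import *
s=snap('wrist','w1')
chock(s,21,40,(458.5,-239.5));chock(s,8,40,(458.5,-239.5))
plan([458.5,-239.5,172],-15.5)
E
```

```text
t: 1.55
tcp_pos: [458.4, -240.2, 324.9]
tool_rot: [[0.266, 0.964, 0.0], [0.964, -0.266, -0.0], [-0.0, 0.0, -1.0]]
wrist_force: [-0.5, -0.3, 0.1]
finger_gap: 1.001
grasp_force: 0.0
1301 mean [ 460.8 -240.2   25.4] rect [ 460.4 -240.7] [20.2 53.5] 74.8 axis 164.3
2050 mean [ 461.3 -237.8   21.5] rect [ 460.4 -240.9] [33.4 53.8] 74.2 axis 164.3
t 1.6 tcp [ 458.5 -240.1  324.8] yang -15.4 gap 0.999 gf 0.0 F [-0.8  0.3 -0.2] q6 77.8
shift cm [ 0.06 -0.02 15.28]
yaw 0.001
```

View pics/w1.png

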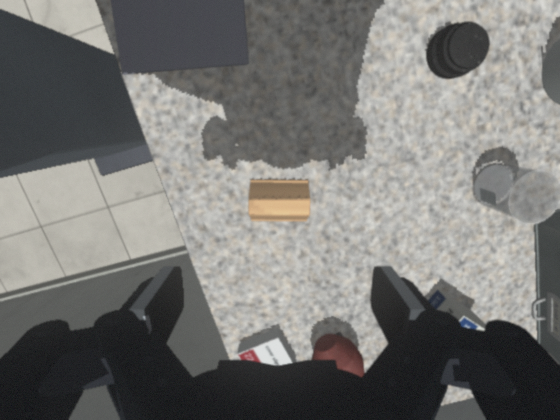

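The chock is clear in the wrist view, with its centre at about (280,200), aligned with the fingers and nothing in the way. Descending to grip it.

```bash
python3 -m crank '[[100,[0,0.1,5],0],[100,[0,0.1,10],0],[100,[0,0.1,14],0],[100,[0,0.1,15.2],0],[100,[0,0.1,15.2],0],[60,[0,0.1,15.2],0],[50,[0,0.1,15.2],0],[50,[0,0.1,15.2],0],[50,[0,0.1,15.2],0],[50,[0,0.1,15.2],0]]' 40
python3 - <<'E'
from h import *
st()
E
```

```text
t: 2.85
tcp_pos: [460.2, -240.4, 174.2]
tool_rot: [[0.266, 0.964, 0.002], [0.964, -0.266, -0.001], [-0.001, 0.002, -1.0]]
wrist_force: [-1.8, 1.1, 9.6]
finger_gap: 0.624
grasp_force: 40.9
t 2.85 tcp [ 460.2 -240.4  174.2] yang -15.4 gap 0.624 gf 40.9 F [-1.8  1.1  9.6] q6 77.8
```

```bash
python3 -m crank '[[50,[0,0,-4],0],[50,[0,0,-9],0],[50,[6,-3,-9],-0.03],[50,[12,-6,-9],-0.063],[50,[16.9,-8.6,-9],-0.063],[50,[16.9,-8.6,-9],-0.063],[50,[16.9,-8.6,-9],-0.063],[50,[16.9,-8.6,-9],-0.063]]' 40
python3 - <<'E'
from h import *
s=snap('wrist','w2');np.savez('w2.npz',W=cloud(s),f=s['frame'])
chock(s,28,45,(439,23.6),70);chock(s,15,45,(439,23.6),60)
plan([425.2,-43,178],-11.8)
E
```

```text
t: 3.85
tcp_pos: [422.0, -55.3, 263.0]
tool_rot: [[0.206, 0.979, 0.001], [0.979, -0.206, -0.0], [-0.0, 0.001, -1.0]]
wrist_force: [0.6, 0.2, -1.0]
finger_gap: 0.626
grasp_force: 43.7
10788 mean [442.2  25.8  32.6] rect [441.1  23.3] [96.6 51.6] 78.1 axis 78.0
12868 mean [441.8  25.8  31.4] rect [441.1  23. ] [98.9 51.6] 78.1 axis 78.0
t 3.9 tcp [422.  -55.3 262.8] yang -11.9 gap 0.62 gf 43.7 F [-0.6 -1.  -0.8] q6 94.4
shift cm [1.27 0.06 8.48]
yaw -0.002
```

View pics/w2.png

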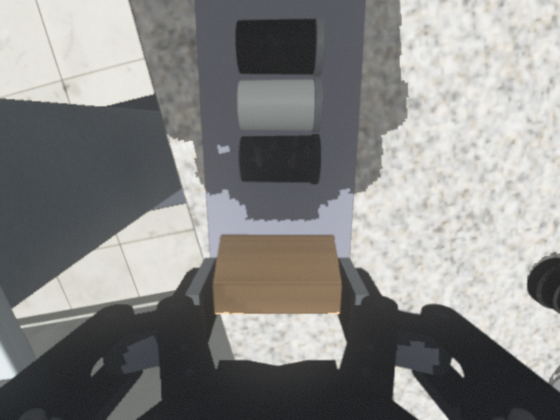

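```bash
python3 -m crank '[[50,[1.1,0.2,3],0],[50,[1.1,0.2,6],0],[50,[1.1,0.2,8],0],[50,[1.1,0.2,8.5],0],[50,[1.3,0.2,8.5],0],[50,[1.4,0.2,8.5],0],[50,[1.4,0.2,8.5],0]]' 40
python3 - <<'E'
from h import *
st()
E
```

```text
t: 4.78
tcp_pos: [426.8, -41.2, 178.1]
tool_rot: [[0.205, 0.979, 0.001], [0.979, -0.205, -0.0], [0.0, 0.001, -1.0]]
wrist_force: [0.8, -0.9, -1.8]
finger_gap: 0.622
grasp_force: 44.2
t 4.78 tcp [426.8 -41.2 178.1] yang -11.8 gap 0.622 gf 44.2 F [ 0.8 -0.9 -1.8] q6 96.3
```

```bash
python3 -m crank '[[50,[0,0,0.1],0],[72,[0,0,0.1],0],[74,[0,0,0.1],0],[74,[0,0,0.1],0],[76,[0,0,-1],0],[80,[0,0,-4],0],[100,[-1,0,-9],0],[100,[-1,0,-9],0],[100,[-1,0,-9],0]]' 40
python3 - <<'E'
from h import *
s=snap('wrist','w3')
P=(425,-43)
chock(s,10,27,P,30);chock(s,26.5,45,(439,23.6),62)
plan([437,299,265],-16)
E
```

```text
t: 5.9
tcp_pos: [424.4, -50.8, 267.9]
tool_rot: [[0.205, 0.979, 0.001], [0.979, -0.205, -0.0], [0.0, 0.001, -1.0]]
wrist_force: [0.2, 0.3, -0.9]
finger_gap: 1.001
grasp_force: 0.0
1537 mean [427.6 -33.4  19.8] rect [427.2 -39.9] [37.5 53.6] 78.1 axis 165.9
11065 mean [441.7  24.3  32.2] rect [439.8  17.1] [111.5  51.1] 77.9 axis 77.5
t 5.95 tcp [424.1 -50.7 267.4] yang -11.8 gap 1.001 gf 0.0 F [-0.3 -0.1  0.4] q6 95.0
shift cm [34.5  -5.9   0.24]
yaw 0.073
```

View pics/w3.png

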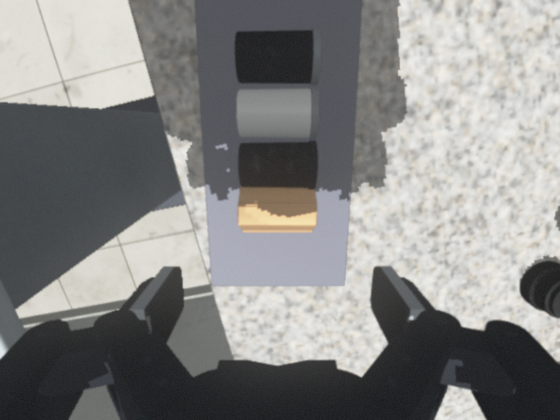

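The right chock stands flat at (277,208), parallel to the row and touching or nearly touching the end canister, and the row is intact. Next is the left chock.

```bash
python3 -m crank '[[100,[6,-1,-2],0],[100,[12,-2,-2],0],[100,[18,-3,-2],0.07],[100,[24,-4,-2],0.07],[100,[30,-5,-2],0.07],[100,[34.5,-5.8,-2],0.07],[100,[34.5,-5.8,-2],0.07],[100,[34.5,-5.8,-2],0.07],[100,[34.5,-5.8,-2],0.07],[100,[34.5,-5.8,-2],0.07]]' 40
python3 - <<'E'
from h import *
s=snap('wrist','w4')
chock(s,21,40,(437,299));chock(s,8,40,(437,299))
plan([437.5,298.5,173.5],-16)
E
```

```text
t: 7.2
tcp_pos: [438.3, 297.9, 287.7]
tool_rot: [[0.274, 0.962, -0.0], [0.962, -0.274, -0.0], [-0.0, -0.0, -1.0]]
wrist_force: [-0.0, -0.0, 0.7]
finger_gap: 0.999
grasp_force: 0.0
1688 mean [439.1 300.6  25.4] rect [438.9 299.8] [20.2 53.9] 74.0 axis 163.3
2674 mean [439.8 303.2  21.5] rect [438.7 299.7] [32.7 54. ] 73.0 axis 163.9
t 7.25 tcp [438.4 298.1 287.8] yang -15.9 gap 1.003 gf 0.0 F [ 0.9 -0.1  0.4] q6 140.1
shift cm [ 0.02 -0.1  11.43]
yaw 0.002
```

```bash
python3 -m crank '[[100,[0.15,0,4],0],[100,[0.15,0,8],0],[100,[0.15,0,11],0],[100,[0.15,0,11.3],0],[100,[0.15,0,11.3],0],[60,[0.15,0,11.3],0],[50,[0.15,0,11.3],0],[50,[0.15,0,11.3],0],[50,[0.15,0,11.3],0]]' 40
python3 - <<'E'
from h import *
st()
r=np.array([np.cos(np.radians(78.1)),np.sin(np.radians(78.1))]);t=np.array([441.1,23.2])+82*r
plan([*t,270],-11.9)
E
```

```text
t: 8.38
tcp_pos: [439.0, 300.4, 175.9]
tool_rot: [[0.273, 0.962, 0.002], [0.962, -0.273, 0.001], [0.001, 0.001, -1.0]]
wrist_force: [-0.7, -2.7, 9.6]
finger_gap: 0.623
grasp_force: 41.1
t 8.38 tcp [439.  300.4 175.9] yang -15.8 gap 0.623 gf 41.1 F [-0.7 -2.7  9.6] q6 140.2
t 8.38 tcp [439.  300.4 175.9] yang -15.8 gap 0.623 gf 41.1 F [-0.7 -2.7  9.6] q6 140.2
shift cm [-18.42   7.21  -9.43]
yaw -0.068
```

```bash
python3 -m crank '[[50,[0,0,-4],0],[50,[0,0,-9],0],[50,[-6,2.4,-9],-0.03],[50,[-12,4.7,-9],-0.068],[50,[-18.4,7.2,-9],-0.068],[50,[-18.4,7.2,-9],-0.068],[50,[-18.4,7.2,-9],-0.068],[50,[-18.4,7.2,-9],-0.068]]' 40
python3 - <<'E'
from h import *
r=np.array([np.cos(np.radians(78.1)),np.sin(np.radians(78.1))])
for d in (70,67):
    plan([*(np.array([441.1,23.2])+d*r),178.5],-11.9)
s=snap('top','top2');W=cloud(s);P=W[np.isfinite(W[...,2])]
P=P[(abs(P[:,2]-31)<6)];q=P[:,:2]-[439.1,23.6];a=q@r;b=q@[r[1],-r[0]]
m=(abs(a)<56)&(abs(b)<28);print(np.percentile(a[m],[1,50,99]).round(1),np.percentile(b[m],[1,99]).round(1))
E
```

```text
t: 9.38
tcp_pos: [457.8, 104.6, 264.8]
tool_rot: [[0.205, 0.979, 0.0], [0.979, -0.205, 0.0], [0.0, 0.0, -1.0]]
wrist_force: [-0.5, 0.7, -0.4]
finger_gap: 0.623
grasp_force: 43.4
t 9.38 tcp [457.8 104.6 264.8] yang -11.9 gap 0.623 gf 43.4 F [-0.5  0.7 -0.4] q6 114.7
shift cm [-1.31  0.04  8.63]
yaw 0.001
t 9.38 tcp [457.8 104.6 264.8] yang -11.9 gap 0.623 gf 43.4 F [-0.5  0.7 -0.4] q6 114.7
shift cm [-1.61  0.04  8.63]
yaw 0.001
[-46.7  -8.5  32.3] [-24.8  24.8]
```

View pics/top2.png

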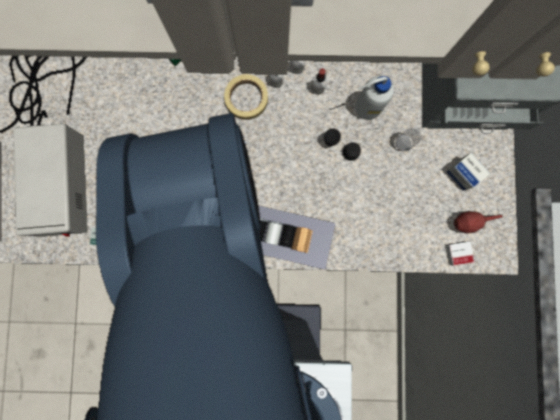

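The top view shows the row and right chock undisturbed at (270–305,237); the arm hides the left end. Lowering the left chock.

```bash
python3 -m crank '[[50,[-1.2,0,3],0],[50,[-1.2,0,6],0],[50,[-1.2,0,8],0],[50,[-1.2,0,8.6],0],[50,[-1.4,0,8.6],0],[50,[-1.5,0,8.7],0],[50,[-1.5,0,8.7],0]]' 40
python3 - <<'E'
from h import *
st()
E
```

```text
t: 10.3
tcp_pos: [454.9, 89.2, 178.1]
tool_rot: [[0.206, 0.979, 0.001], [0.979, -0.206, 0.0], [0.001, 0.001, -1.0]]
wrist_force: [-0.4, 1.4, 2.7]
finger_gap: 0.62
grasp_force: 44.9
t 10.3 tcp [454.9  89.2 178.1] yang -11.9 gap 0.62 gf 44.9 F [-0.4  1.4  2.7] q6 113.0
```

```bash
python3 -m crank '[[72,[0,0,0],0],[74,[0,0,0],0],[74,[0,0,0],0],[76,[0,0,-1],0],[80,[0,0,-4],0],[100,[0,0,-9],0],[100,[6,0,-14],0],[100,[12,0,-19],0],[100,[18,0,-19],0],[100,[24,0,-19],0],[100,[26,0,-19],0],[100,[26,0,-19],0]]' 40
python3 - <<'E'
from h import *
s=snap('top','top3');W=cloud(s);P=W[np.isfinite(W[...,2])]
r=np.array([np.cos(np.radians(78.1)),np.sin(np.radians(78.1))])
q=P[:,:2]-[439.1,23.6];a=q@r;b=q@[r[1],-r[0]]
m=(abs(a)<110)&(abs(b)<35)&(P[:,2]>-5)
for k in range(-100,101,4):
    mm=m&(abs(a-k)<2)
    print(k,mm.sum(),np.median(P[mm,2]).round(1) if mm.any() else None,end=' | ')
f=cv2.resize(s['frame'][180:290,190:360],None,fx=4,fy=4,interpolation=cv2.INTER_CUBIC);cv2.imwrite('pics/c3.png',f[:,:,::-1])
E
```

```text
t: 11.8
tcp_pos: [508.2, 345.6, 367.6]
tool_rot: [[0.204, 0.979, -0.0], [0.979, -0.204, 0.0], [0.0, -0.0, -1.0]]
wrist_force: [0.3, -0.4, -0.1]
finger_gap: 1.0
grasp_force: 0.0
-100 53 2.3 | -96 54 2.0 | -92 51 2.1 | -88 52 2.6 | -84 46 6.2 | -80 49 14.1 | -76 44 22.8 | -72 53 27.4 | -68 57 27.7 | -64 53 27.7 | -60 53 26.7 | -56 59 19.8 | -52 55 12.0 | -48 47 20.0 | -44 51 28.5 | -40 54 32.1 | -36 52 32.6 | -32 54 32.9 | -28 53 31.7 | -24 51 28.9 | -20 57 22.7 | -16 52 4.5 | -12 53 27.3 | -8 53 30.2 | -4 53 32.4 | 0 54 32.1 | 4 53 31.8 | 8 54 29.5 | 12 52 25.6 | 16 48 3.2 | 20 59 24.0 | 24 56 29.3 | 28 51 31.7 | 32 53 32.6 | 36 54 32.2 | 40 51 30.9 | 44 52 27.4 | 48 40 9.8 | 52 58 12.0 | 56 61 21.3 | 60 54 27.1 | 64 54 27.6 | 68 52 27.1 | 72 52 27.1 | 76 42 20.4 | 80 46 12.4 | 84 46 5.1 | 88 49 2.3 | 92 50 2.4 | 96 53 2.0 | 100 50 1.9 |
```

View pics/c3.png

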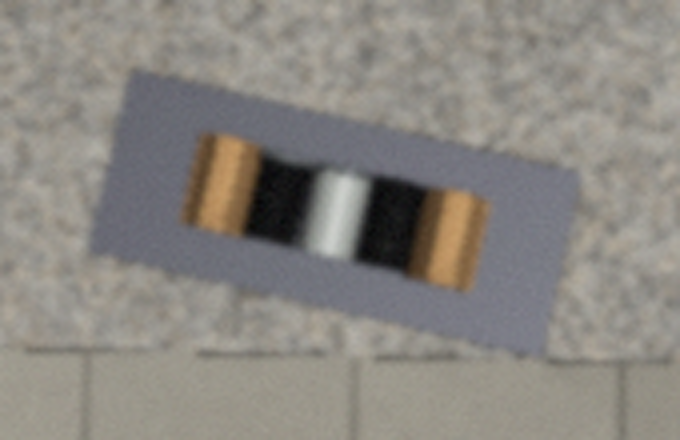

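Both chocks stand flat at the ends of the row, left at crop (222,185) and right at (452,240), about 32 mm from the end canisters and parallel to them.

```bash
python3 -c "
from cell import robot
print(robot.job_done())"
```

```text
the job is handed in; nothing more can be done
None
```

Both chocks are released flat against the outer ends of the row, each about 32 mm from its end canister with the row still together, and I handed the job in at about 12 s; no verdict came back.

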